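# Find the loose organiser lid and press it home

## Task

One of the four orange lids on the organiser case is not clipped in. Without gripping or lifting anything, press lightly on one end of each lid with the closed fingertips until you find the one that rocks, then press that lid firmly on its middle rib until it is fully home. Never press hard on the sound lids, leave everything else on the bench where it lies, and finish clear of the case.

Things in the scene. Friction and masses are not known exactly. Their poses are not given: they have to be found in the camera images.
- case: black organiser case, fixed to the bench. Origin: underside, below the middle of the four lids; x away from the robot, y left at yaw 0. x -79 to +112 mm, y -104 to +104 mm, walls 36 mm high, open tool bay at x 74 to 108. Four equal orange lids, 60 (x) by 90 mm (y), 5 mm thick, each with a black rib along x across its middle (36 x 10 mm, 4 mm high). Centres: points place1 to place4.
- place1 (a point): middle of the near left lid place (case x -33, y +49 mm), 55 mm above the underside of the case. Like place2 to 4 a point fixed to the case, it does not move with the lid. The plain top of the lid lies 1 to 10 mm above it, the rib 4 mm higher. Cups stand unevenly: height does not tell which lid is loose.
- place2 (a point): middle of the near right lid place (case x -33, y -49 mm), height as place1. Sound lids (three of the four): pressed anywhere on top they give only about 0.25 mm per newton on a foam seal, and spring back.
- place3 (a point): middle of the far left lid place (case x +33, y +49 mm), height as place1. The loose lid (in any of the four places) stands 5 mm too high on two clips at the ends of its rib and rocks about the rib: 1 N on an end, 30 mm (y) from its middle, takes that end 3 to 4 mm down, where it stops, and the other end up. Let go, it levels itself.
- place4 (a point): middle of the far right lid place (case x +33, y -49 mm), height as place1. Pressing an end does not seat the loose lid. Pressed on its middle rib with more than about 16 N (19 to 23 N is enough) it slides 5 mm straight down, stays there and rocks no more.
- rock (a joint): tilt of the loose lid about its rib, rad, in whichever place that lid is: 0 level, positive when its right (-y) end is down, up to about 0.13 either way when pressed on an end; stays 0 while other lids are pressed
- seat (a joint): how far the loose lid has been pressed home, m: 0 at the start (5 mm too high), 0.005 fully home, negative if it is pulled up
- foam_a (a joint): how far one of the three sound lids (its place is not told) is pushed into its foam seal, m: 0 at rest, 0.001 at about 5 N, 0.002 at about 9 N, 0.003 at about 13 N; more is too hard
- foam_b (a joint): how far one of the three sound lids (its place is not told) is pushed into its foam seal, m: 0 at rest, 0.001 at about 5 N, 0.002 at about 9 N, 0.003 at about 13 N; more is too hard
- foam_c (a joint): how far one of the three sound lids (its place is not told) is pushed into its foam seal, m: 0 at rest, 0.001 at about 5 N, 0.002 at about 9 N, 0.003 at about 13 N; more is too hard
- hex_keys: orange folding hex key set, 19x101x26 mm, lying in the tool bay of the case; origin: centre of its underside; loose, to be left alone
- cutters: blue-handled side cutters, 175 mm long, behind the case; origin: centre of its underside; loose, to be left alone
- block_plane: dark blue block plane, 46x155x51 mm, left of the case; origin: centre of its underside; loose, to be left alone
- masking_roll: roll of pale masking tape lying flat, 96 mm across, 25 mm high, left of the case; origin: centre of its underside; loose, to be left alone
- tape_measure: yellow tape measure, 40x75x68 mm, right of the case; origin: centre of its underside; loose, to be left alone
- offcut: small pine offcut, 32x110x19 mm, right of the case; origin: centre of its underside; loose, to be left alone
- pencil: red carpenter pencil, 14x173x8 mm, right of the case; origin: centre of its underside; loose, to be left alone

How it is judged:
On the way, in this order (a step that is already met when the one before it is completed fails the run):
1. the loose lid, still unseated, is rocked by a press on one of its ends (tilt over 0.06 rad) ((value of joint rock above 0.06 rad or value of joint rock below -0.06 rad) and value of joint seat below 0.003 m), for 0.04 s.
2. the loose lid is pressed home (within 1 mm of fully down) (value of joint seat above 0.004 m), for 0.2 s.
At the end, for the whole second after the job is handed in: the loose lid is within 1 mm of fully home and level within 0.03 rad, the sound lids are at rest (within 1 mm), and the bystanders are within 20 mm of where they lay (value of joint seat above 0.004 m and value of joint rock between -0.03 and 0.03 rad and value of joint each of foam_a, foam_b, foam_c below 0.001 m and distance of each of hex_keys, cutters, block_plane, masking_roll, tape_measure, offcut, pencil from where it was at the start of the episode below 0.02 m); the robot touches nothing.
It fails at once if a sound lid is pressed hard (over 3.5 mm into its seal, about 15 N) (value of joint any of foam_a, foam_b, foam_c above 0.0035 m).
It fails at once if the loose lid is pulled up (2 mm or more) (value of joint seat below -0.002 m).
It fails at once if a bystander is pushed or carried more than 20 mm (distance of any of hex_keys, cutters, block_plane, masking_roll, tape_measure, offcut, pencil from where it was at the start of the episode above 0.02 m).
It also fails if it takes over 64 s, if anything falls off the work surface, if the arm or the gripper's body presses on something with over 40 N, if the wrist force passes 120 N, or if a joint passes its speed limit or range.

## Robot

A 6-joint arm with a two-finger parallel gripper is mounted at the origin on a cart in front of the work surface, level with it; the furniture and walls round the work are solid. World frame = base frame: x ahead of the robot, y to its left, z up, the work surface at z = 0. Lengths are in m, angles in rad, forces in N, time in s.
With the tool pointing down it reaches from about 0.25 to 0.725 m from the base axis. Payload 4 kg.
Tool frame: the origin (TCP) lies midway between the tips of the shut fingers; the grasp point (between the pads) lies 19 mm behind it; z points along the fingers, y is the line along which they close (so a half turn about z gives the same grasp; the last joint's range is limited). The gripper opens to 85 mm and grips with 20 to 120 N. Pads are 22 mm wide; open, the fingers measure 114 mm over their backs; the gripper's body (76 mm by 85 mm) begins 54 mm behind the grasp point. The pads swing forward as they close: fully open they stand 13 mm farther back than shut.
Start: joints at [1.206, 0.241, 0.005, 1.335, 0, 1.571], TCP at [0.178, 0.467, 0.231] pointing down, gripper open.
Joint ranges: [-2.72, 2.72], [-1.05, 1.87], [-1.09, 1.28], [-1.99, 2.15], [-1.42, 1.44], [-3.14, 3.14]. Speed limits (rad/s): [2.79, 2.79, 3.14, 3.14, 3.14, 3.14].

## Interface

Orientations are given as a unit quaternion [x, y, z, w].
In Python, from workcell import bot, camera, job_done gives the robot as it stands.
- The arm moves only by the tool carry_out, never from a script. Its argument "plan" is a list of rows, each an object of numbers: "dx", "dy", "dz": the shift along the tool's x, y, z in mm; "twist": the turn about the tool's z in degrees; "fingers": the closure, from -1 (fully open) to 1 (shut). In form: [{"dx": .., "dy": .., "dz": .., "twist": .., "fingers": ..}, ...]. A call has exactly 5 rows; each row is the pose to reach, as a shift and turn from the pose commanded when the call began, along the tool's axes at that moment; what a row does not reach only later rows make up. A row lasts 1/12 s, in which the tool goes at most 41.7 mm and 7.16 degrees, less where a joint would pass 70% of its speed; a pose out of reach is approached as far as the arm can. A call with a gripper value outside its range is refused whole. The fingers move at their own pace and stop on an object; the grip force is fixed at half the most. Time passes only in rows, so rows that repeat a pose let the fingers close, or fill a call up. It gives the time, the measured TCP pose, the force, the opening and the grip force at its end, in the units of the state.
- bot.get_obs(): the state, without advancing time (a new reading comes with each control period).
- camera(name): name is "scene" or "top" or "wrist"; returns a dict with "image" (420x560x3 uint8, red, green, blue), "intrinsics" (3x3 intrinsics, pixels), "eye" and "attitude" of the camera in the world. Camera axes: x right, y down, z forward; pixel columns grow to the right and rows downward; lengths in m; the calibration is good to about 2 mm. A picture is of the moment at which its call begins. There is no depth.
- job_done(): hands the job in; it is judged then, once.
The state is a dict: "clock": time; "joint_pos": joint angles; "joint_vel": joint speeds; "tau": joint torques, N m; "eef_pos": TCP position; "tool_rot": TCP orientation; "ft_force": force on the tool from outside, world axes, zero at the start; "ft_torque": the same for the moment, N m; "grip_width": finger opening in m; "grasp_force": force on a finger pad.
Only numpy, scipy, OpenCV 4.12 (cv2) and the standard library are available. Lean on these libraries where they do the work, as an engineer would, in place of code of your own. Each camera call takes 0.05 s, during which the arm holds its last target. There are 200 camera calls.

## Working session

There is one attempt and no reset: what is moved stays moved. The work goes in short steps, Python scripts to look and compute and a tool call to move; the robot and the scene stay as the last step left them, time stands still between calls to the robot, and variables do not carry over. Pictures are saved under pics/ and viewed, at most 10 in all, crops included, and the job is handed in when it is done.

Besides the shell and the picture viewer there is one more tool, called after "Request:" as a command line: name --argument value ..., lists and objects as JSON in quotes. carry_out: Moves the arm, as the interface text tells. Its arguments: {"type":"object","properties":{"plan":{"type":"array","items":{"type":"object","properties":{"dx":{"type":"number"},"dy":{"type":"number"},"dz":{"type":"number"},"twist":{"type":"number"},"fingers":{"type":"number"}}}}},"required":["plan"]}

```bash
mkdir -p pics; ls; python3 - <<'E'
from workcell import bot,camera
import cv2,numpy as np
o=bot.get_obs()
print({k:np.round(o[k],4) for k in ('clock','eef_pos','tool_rot','ft_force','grip_width')})
for n in('top','scene'):
    c=camera(n); cv2.imwrite(f'pics/{n}0.png',c['image'][:,:,::-1]); np.savez(f'{n}0.npz',**c)
    print(n,np.round(c['intrinsics'],1).tolist(),np.round(c['eye'],4),np.round(c['attitude'],4))
E
```

```text
pics
{'clock': np.float64(0.0), 'eef_pos': array([0.1782, 0.4665, 0.2304]), 'tool_rot': array([ 1.814e-01,  9.834e-01, -1.000e-03, -2.000e-04]), 'ft_force': array([-0.5476, -0.3025, -0.1131]), 'grip_width': np.float64(0.0851)}
top [[469.7, 0.0, 283.7], [0.0, 469.7, 204.7], [0.0, 0.0, 1.0]] [ 0.412  -0.0134  1.2406] [ 0.708  -0.7044  0.0334 -0.0382]
scene [[439.8, 0.0, 275.0], [0.0, 439.8, 209.8], [0.0, 0.0, 1.0]] [-0.2908 -0.4531  0.8285] [ 0.7813 -0.4526  0.2192 -0.3698]
```

View pics/top0.png

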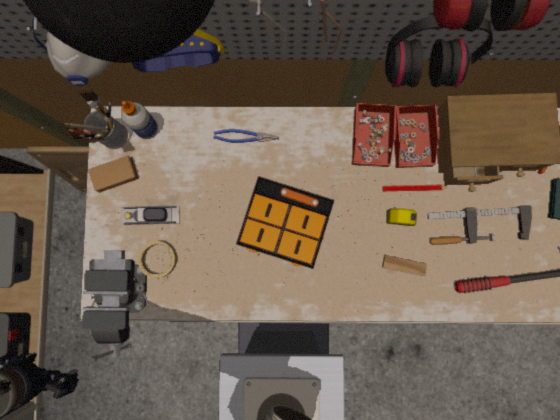

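View pics/scene0.png

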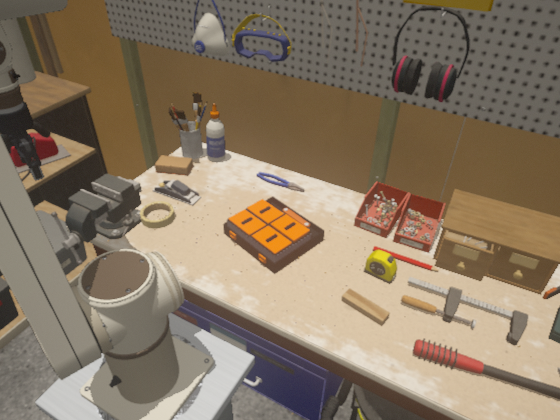

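The top view shows the case at about (285,222), turned clockwise. The lids are at about (268,209), (305,219), (262,236) and (300,246), with the hex keys in the bay at (299,197). The scene view agrees, and nothing stands near the lids.

```bash
cat > h.py <<'E'
import numpy as np,cv2
from scipy.spatial.transform import Rotation as R
def ray(c,uv,z):
    d=R.from_quat(c['attitude']).apply(np.linalg.inv(c['intrinsics'])@[uv[0],uv[1],1]); e=np.array(c['eye'])
    return e+d*(z-e[2])/d[2]
def lids(c,amin=300):
    hsv=cv2.cvtColor(c['image'],cv2.COLOR_RGB2HSV)
    m=cv2.inRange(hsv,(8,190,120),(20,255,255))
    cs,_=cv2.findContours(m,cv2.RETR_EXTERNAL,cv2.CHAIN_APPROX_NONE)
    return [cv2.minAreaRect(k) for k in cs if cv2.contourArea(k)>amin]
E
python3 - <<'E'
from h import *
for n in('top','scene'):
    c=np.load(n+'0.npz'); print(n)
    P=[]
    for r in lids(c):
        b=np.array([ray(c,p,.061) for p in cv2.boxPoints(r)]); L=np.linalg.norm(np.diff(b,axis=0),axis=1)
        p=ray(c,r[0],.061); print(np.round(r[0],1),np.round(p*1000,1),np.round(L*1000,1)); P.append(p[:2])
    P=np.array(P)
    if len(P)!=4: continue
    # assign: fit similarity to model
    M=np.array([[-33,49],[-33,-49],[33,49],[33,-49]])/1000
    C=P.mean(0);y=np.radians(-15);A=np.array([[np.cos(y),-np.sin(y)],[np.sin(y),np.cos(y)]])
    Q=np.array([P[np.argmin(np.linalg.norm(P-C-A@m,axis=1))] for m in M])-C
    yaw=np.arctan2((M[:,0]*Q[:,1]-M[:,1]*Q[:,0]).sum(),(M*Q).sum())
    A=np.array([[np.cos(yaw),-np.sin(yaw)],[np.sin(yaw),np.cos(yaw)]])
    print('C',C*1000,'yaw',np.degrees(yaw),'res',np.round((Q-M@A.T)*1000,1).tolist())
E
```

```text
top
[297.2 246.6] [426.7 -39.4  61. ] [59.7 90.  59.5]
[260.2 234.9] [455.5  53.5  61. ] [59.4 90.  59.3]
[305.1 221.6] [489.6 -59.1  61. ] [59.8 90.3 59.6]
[268.1 209.9] [518.5  34.3  61. ] [59.6 90.  59.4]
C [472.57368554  -2.64994481] yaw -17.20020784863637 res [[-0.0, -0.4], [0.1, 0.3], [-0.1, -0.1], [-0.0, 0.1]]
scene
[259.8 230.5] [439.3   0.6  61. ] [ 72.7 206.4  63. ]
[277.9 218.7] [504.7 -16.7  61. ] [ 74.9 207.7  65. ]
```

Lid sizes match, residuals are under 0.5 mm, case centre is (472.6, -2.6), yaw is -17.2°. I'll move over the outer end of lid 1 with the fingers shut and the tool aligned to the case.

Request:
carry_out --plan '[{"dx":-34,"dy":-21,"dz":0,"twist":-1,"fingers":1},{"dx":-68,"dy":-42,"dz":0,"twist":-2,"fingers":1},{"dx":-102,"dy":-63,"dz":0,"twist":-3,"fingers":1},{"dx":-136,"dy":-84,"dz":0,"twist":-3.7,"fingers":1},{"dx":-170,"dy":-105,"dz":0,"twist":-3.7,"fingers":1}]'

```text
clock: 0.52
eef_pos: [0.3001, 0.3067, 0.2309]
tool_rot: [0.149, 0.989, -0.0, -0.0]
ft_force: [0.4, 0.5, -0.1]
grip_width: 0.0256
grasp_force: 0.0
```

```bash
cat > where.py <<'E'
import sys
from h import *
from workcell import bot
o=bot.get_obs();p=np.array(o['eef_pos'])*1000;r=R.from_quat(o['tool_rot'])
y=np.radians(-17.2);A=np.array([[np.cos(y),-np.sin(y)],[np.sin(y),np.cos(y)]]);C=np.array([472.6,-2.6])
print('clock',o['clock'],'case xy',np.round(A.T@(p[:2]-C),1),'z',p[2].round(2),'F',np.round(o['ft_force'],2),'w',o['grip_width'])
print('tool x,y in case deg',[np.degrees(np.arctan2(*(A.T@r.apply(v)[:2])[::-1])).round(1) for v in np.eye(3)[:2]])
if len(sys.argv)>2:
    t=A@np.array(sys.argv[1:3],float)+C-p[:2]; print('tool dx,dy',np.round(r.inv().apply([*t,0]),1))
E
python3 where.py -33 85
```

```text
clock 0.5167 case xy [-256.2  244.4] z 230.93 F [ 0.4   0.49 -0.14] w 0.025582756125783108
tool x,y in case deg [np.float64(-179.9), np.float64(90.1)]
tool dx,dy [-2.230e+02 -1.597e+02  1.000e-01]
```

Request:
carry_out --plan '[{"dx":-30,"dy":-21,"dz":10,"twist":0,"fingers":1},{"dx":-60,"dy":-43,"dz":20,"twist":0,"fingers":1},{"dx":-90,"dy":-64,"dz":35,"twist":0,"fingers":1},{"dx":-120,"dy":-86,"dz":50,"twist":0,"fingers":1},{"dx":-150,"dy":-107,"dz":65,"twist":0,"fingers":1}]'

```text
clock: 0.93
eef_pos: [0.4119, 0.16, 0.1656]
tool_rot: [0.15, 0.989, 0.0, -0.0]
ft_force: [1.0, 0.5, -0.0]
grip_width: 0.0003
grasp_force: 0.0
```

Request:
carry_out --plan '[{"dx":-25,"dy":-18,"dz":20,"twist":0,"fingers":1},{"dx":-50,"dy":-36,"dz":40,"twist":0,"fingers":1},{"dx":-73,"dy":-53,"dz":60,"twist":0,"fingers":1},{"dx":-73,"dy":-53,"dz":80,"twist":0,"fingers":1},{"dx":-73,"dy":-53,"dz":80,"twist":0,"fingers":1}]'

```text
clock: 1.35
eef_pos: [0.4628, 0.0875, 0.0823]
tool_rot: [0.151, 0.988, -0.001, -0.004]
ft_force: [-1.2, 0.2, -0.9]
grip_width: 0.0003
grasp_force: 0.0
```

```bash
python3 where.py -33 85; python3 - <<'E'
from workcell import camera
import cv2
cv2.imwrite('pics/w1.png',camera('wrist')['image'][:,:,::-1])
E
```

```text
clock 1.35 case xy [-36.   83.1] z 82.27 F [-1.22  0.15 -0.94] w 0.00030818637991170003
tool x,y in case deg [np.float64(179.8), np.float64(89.8)]
tool dx,dy [-3.   1.9 -0. ]
```

View pics/w1.png

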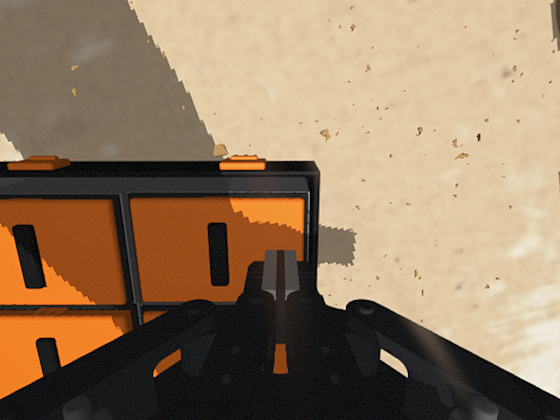

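Wrist view: the shut tips are at (282,255), narrow in y, over the outer (left) end of lid 1, clear of its rib at (218,254). Going down slowly.

Request:
carry_out --plan '[{"dx":-1,"dy":0,"dz":5,"twist":0,"fingers":1},{"dx":-2,"dy":0,"dz":10,"twist":0,"fingers":1},{"dx":-2,"dy":0,"dz":14,"twist":0,"fingers":1},{"dx":-2,"dy":0,"dz":14,"twist":0,"fingers":1},{"dx":-2,"dy":0,"dz":14,"twist":0,"fingers":1}]'

```text
clock: 1.82
eef_pos: [0.4673, 0.0895, 0.0727]
tool_rot: [0.149, 0.989, 0.0, 0.0]
ft_force: [0.2, -0.5, -1.2]
grip_width: -0.0001
grasp_force: 0.0
```

Request:
carry_out --plan '[{"dx":0,"dy":0,"dz":1,"twist":0,"fingers":1},{"dx":0,"dy":0,"dz":2,"twist":0,"fingers":1},{"dx":0,"dy":0,"dz":2,"twist":0,"fingers":1},{"dx":0,"dy":0,"dz":2,"twist":0,"fingers":1},{"dx":0,"dy":0,"dz":2,"twist":0,"fingers":1}]'

```text
clock: 2.23
eef_pos: [0.4674, 0.089, 0.0704]
tool_rot: [0.15, 0.989, 0.0, 0.0]
ft_force: [0.4, -0.3, -0.4]
grip_width: -0.0001
grasp_force: 0.0
```

Request:
carry_out --plan '[{"dx":0,"dy":0,"dz":2,"twist":0,"fingers":1},{"dx":0,"dy":0,"dz":4,"twist":0,"fingers":1},{"dx":0,"dy":0,"dz":5,"twist":0,"fingers":1},{"dx":0,"dy":0,"dz":5,"twist":0,"fingers":1},{"dx":0,"dy":0,"dz":5,"twist":0,"fingers":1}]'

```text
clock: 2.65
eef_pos: [0.4672, 0.0889, 0.0651]
tool_rot: [0.15, 0.989, -0.0, -0.0]
ft_force: [-0.6, 0.5, -0.3]
grip_width: -0.0001
grasp_force: 0.0
```

Request:
carry_out --plan '[{"dx":0,"dy":0,"dz":0.7,"twist":0,"fingers":1},{"dx":0,"dy":0,"dz":1.5,"twist":0,"fingers":1},{"dx":0,"dy":0,"dz":1.5,"twist":0,"fingers":1},{"dx":0,"dy":0,"dz":1.5,"twist":0,"fingers":1},{"dx":0,"dy":0,"dz":1.5,"twist":0,"fingers":1}]'

```text
clock: 3.07
eef_pos: [0.4674, 0.089, 0.0638]
tool_rot: [0.15, 0.989, 0.0, 0.0]
ft_force: [0.0, 1.3, 0.1]
grip_width: -0.0002
grasp_force: 0.0
```

Request:
carry_out --plan '[{"dx":0,"dy":0,"dz":0.7,"twist":0,"fingers":1},{"dx":0,"dy":0,"dz":1.5,"twist":0,"fingers":1},{"dx":0,"dy":0,"dz":1.5,"twist":0,"fingers":1},{"dx":0,"dy":0,"dz":1.5,"twist":0,"fingers":1},{"dx":0,"dy":0,"dz":1.5,"twist":0,"fingers":1}]'

```text
clock: 3.48
eef_pos: [0.4674, 0.089, 0.0623]
tool_rot: [0.15, 0.989, -0.0, 0.0]
ft_force: [0.3, 0.6, -0.8]
grip_width: 0.0
grasp_force: 0.0
```

Request:
carry_out --plan '[{"dx":0,"dy":0,"dz":0.7,"twist":0,"fingers":1},{"dx":0,"dy":0,"dz":1.5,"twist":0,"fingers":1},{"dx":0,"dy":0,"dz":1.5,"twist":0,"fingers":1},{"dx":0,"dy":0,"dz":1.5,"twist":0,"fingers":1},{"dx":0,"dy":0,"dz":1.5,"twist":0,"fingers":1}]'

```text
clock: 3.9
eef_pos: [0.4673, 0.089, 0.0608]
tool_rot: [0.15, 0.989, 0.0, -0.0]
ft_force: [0.4, -0.2, 0.7]
grip_width: 0.0002
grasp_force: 0.0
```

Request:
carry_out --plan '[{"dx":0,"dy":0,"dz":0.7,"twist":0,"fingers":1},{"dx":0,"dy":0,"dz":1.5,"twist":0,"fingers":1},{"dx":0,"dy":0,"dz":1.5,"twist":0,"fingers":1},{"dx":0,"dy":0,"dz":1.5,"twist":0,"fingers":1},{"dx":0,"dy":0,"dz":1.5,"twist":0,"fingers":1}]'

```text
clock: 4.32
eef_pos: [0.4673, 0.089, 0.0593]
tool_rot: [0.15, 0.989, 0.0, -0.0]
ft_force: [0.8, -0.9, -0.5]
grip_width: 0.0002
grasp_force: 0.0
```

Request:
carry_out --plan '[{"dx":0,"dy":0,"dz":0.7,"twist":0,"fingers":1},{"dx":0,"dy":0,"dz":1.5,"twist":0,"fingers":1},{"dx":0,"dy":0,"dz":1.5,"twist":0,"fingers":1},{"dx":0,"dy":0,"dz":1.5,"twist":0,"fingers":1},{"dx":0,"dy":0,"dz":1.5,"twist":0,"fingers":1}]'

```text
clock: 4.73
eef_pos: [0.4673, 0.089, 0.0578]
tool_rot: [0.15, 0.989, -0.0, -0.0]
ft_force: [-0.1, 0.3, 0.4]
grip_width: 0.0002
grasp_force: 0.0
```

Request:
carry_out --plan '[{"dx":0,"dy":0,"dz":0.7,"twist":0,"fingers":1},{"dx":0,"dy":0,"dz":1.5,"twist":0,"fingers":1},{"dx":0,"dy":0,"dz":1.5,"twist":0,"fingers":1},{"dx":0,"dy":0,"dz":1.5,"twist":0,"fingers":1},{"dx":0,"dy":0,"dz":1.5,"twist":0,"fingers":1}]'

```text
clock: 5.15
eef_pos: [0.4675, 0.089, 0.0564]
tool_rot: [0.15, 0.989, 0.0, 0.0]
ft_force: [0.2, 0.1, 0.4]
grip_width: -0.0002
grasp_force: 0.5
```

```bash
python3 - <<'E'
from workcell import camera
import cv2
cv2.imwrite('pics/w2.png',camera('wrist')['image'][:,:,::-1])
E
```

```text
(no output)
```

View pics/w2.png

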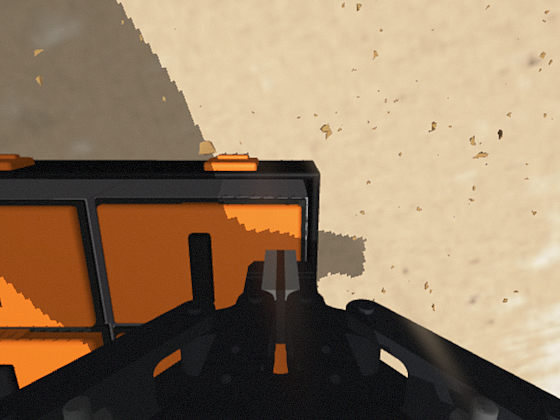

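The tips (282,255) are close above or on the end of lid 1, which shows no clear tilt. Continuing down.

Request:
carry_out --plan '[{"dx":0,"dy":0,"dz":0.7,"twist":0,"fingers":1},{"dx":0,"dy":0,"dz":1.5,"twist":0,"fingers":1},{"dx":0,"dy":0,"dz":1.5,"twist":0,"fingers":1},{"dx":0,"dy":0,"dz":1.5,"twist":0,"fingers":1},{"dx":0,"dy":0,"dz":1.5,"twist":0,"fingers":1}]'

```text
clock: 5.62
eef_pos: [0.4675, 0.089, 0.0552]
tool_rot: [0.15, 0.989, 0.0, 0.0]
ft_force: [-1.5, -1.2, 4.8]
grip_width: -0.0
grasp_force: 2.6
```

Request:
carry_out --plan '[{"dx":0,"dy":0,"dz":-1,"twist":0,"fingers":1},{"dx":0,"dy":0,"dz":-2,"twist":0,"fingers":1},{"dx":0,"dy":0,"dz":-2,"twist":0,"fingers":1},{"dx":0,"dy":0,"dz":-2,"twist":0,"fingers":1},{"dx":0,"dy":0,"dz":-2,"twist":0,"fingers":1}]'

```text
clock: 6.03
eef_pos: [0.4671, 0.0889, 0.0565]
tool_rot: [0.15, 0.989, -0.0, -0.0]
ft_force: [-0.2, -0.0, -0.2]
grip_width: 0.0001
grasp_force: 0.1
```

```bash
cat > avg.py <<'E'
from workcell import camera,bot
import numpy as np
F=[]
for i in range(12): camera('wrist'); F.append(bot.get_obs()['ft_force'])
print(np.mean(F,0).round(2),np.std(F,0).round(2),bot.get_obs()['eef_pos'])
E
python3 avg.py
```

```text
[ 0.02 -0.08  0.08] [0.57 0.59 0.51] [0.46738456 0.0889774  0.05683172]
```

Request:
carry_out --plan '[{"dx":0,"dy":0,"dz":-5,"twist":0,"fingers":1},{"dx":0,"dy":0,"dz":-10,"twist":0,"fingers":1},{"dx":0,"dy":0,"dz":-10,"twist":0,"fingers":1},{"dx":0,"dy":0,"dz":-10,"twist":0,"fingers":1},{"dx":0,"dy":0,"dz":-10,"twist":0,"fingers":1}]'

```text
clock: 7.05
eef_pos: [0.4675, 0.089, 0.067]
tool_rot: [0.15, 0.989, 0.0, 0.0]
ft_force: [0.0, 0.3, 0.0]
grip_width: 0.0002
grasp_force: 0.0
```

```bash
python3 avg.py; python3 where.py 33 85
```

```text
[ 0.04 -0.24  0.27] [0.6  0.5  0.53] [0.46734421 0.08897274 0.06676245]
clock 7.65 case xy [-32.1  85.9] z 66.76 F [0.98 0.21 0.57] w -8.576981972782664e-05
tool x,y in case deg [np.float64(180.0), np.float64(90.0)]
tool dx,dy [-65.1  -0.9  -0. ]
```

Lid 1 is sound: it gives about 0.26 mm/N and reads zero force 0.4 mm above contact. On to lid 3.

Request:
carry_out --plan '[{"dx":0,"dy":0,"dz":-6,"twist":0,"fingers":1},{"dx":-20,"dy":0,"dz":-8,"twist":0,"fingers":1},{"dx":-40,"dy":0,"dz":-8,"twist":0,"fingers":1},{"dx":-65,"dy":-1,"dz":-6,"twist":0,"fingers":1},{"dx":-65,"dy":-1,"dz":-4,"twist":0,"fingers":1}]'

```text
clock: 8.07
eef_pos: [0.5342, 0.0679, 0.072]
tool_rot: [0.15, 0.989, 0.0, 0.003]
ft_force: [1.6, 0.2, -0.1]
grip_width: 0.0003
grasp_force: 0.0
```

Request:
carry_out --plan '[{"dx":0,"dy":0,"dz":2,"twist":0,"fingers":1},{"dx":0,"dy":0,"dz":4,"twist":0,"fingers":1},{"dx":0,"dy":0,"dz":5,"twist":0,"fingers":1},{"dx":0,"dy":0,"dz":5,"twist":0,"fingers":1},{"dx":0,"dy":0,"dz":5,"twist":0,"fingers":1}]'

```text
clock: 8.48
eef_pos: [0.5284, 0.069, 0.0658]
tool_rot: [0.149, 0.989, -0.0, -0.0]
ft_force: [0.1, 1.1, -0.2]
grip_width: -0.0003
grasp_force: 0.0
```

Request:
carry_out --plan '[{"dx":0,"dy":0,"dz":0.7,"twist":0,"fingers":1},{"dx":0,"dy":0,"dz":1.5,"twist":0,"fingers":1},{"dx":0,"dy":0,"dz":1.5,"twist":0,"fingers":1},{"dx":0,"dy":0,"dz":1.5,"twist":0,"fingers":1},{"dx":0,"dy":0,"dz":1.5,"twist":0,"fingers":1}]'

```text
clock: 8.9
eef_pos: [0.5291, 0.0688, 0.0644]
tool_rot: [0.15, 0.989, -0.0, 0.0]
ft_force: [-1.0, -0.3, -0.3]
grip_width: 0.0002
grasp_force: 0.0
```

Request:
carry_out --plan '[{"dx":0,"dy":0,"dz":0.7,"twist":0,"fingers":1},{"dx":0,"dy":0,"dz":1.5,"twist":0,"fingers":1},{"dx":0,"dy":0,"dz":1.5,"twist":0,"fingers":1},{"dx":0,"dy":0,"dz":1.5,"twist":0,"fingers":1},{"dx":0,"dy":0,"dz":1.5,"twist":0,"fingers":1}]'

```text
clock: 9.32
eef_pos: [0.5291, 0.0688, 0.0628]
tool_rot: [0.15, 0.989, -0.0, -0.0]
ft_force: [0.2, 0.7, -0.0]
grip_width: -0.0001
grasp_force: 0.0
```

Request:
carry_out --plan '[{"dx":0,"dy":0,"dz":0.7,"twist":0,"fingers":1},{"dx":0,"dy":0,"dz":1.5,"twist":0,"fingers":1},{"dx":0,"dy":0,"dz":1.5,"twist":0,"fingers":1},{"dx":0,"dy":0,"dz":1.5,"twist":0,"fingers":1},{"dx":0,"dy":0,"dz":1.5,"twist":0,"fingers":1}]'

```text
clock: 9.73
eef_pos: [0.5291, 0.0688, 0.0613]
tool_rot: [0.15, 0.989, -0.0, -0.0]
ft_force: [-1.1, 0.5, 1.0]
grip_width: -0.0001
grasp_force: 0.0
```

Request:
carry_out --plan '[{"dx":0,"dy":0,"dz":0.7,"twist":0,"fingers":1},{"dx":0,"dy":0,"dz":1.5,"twist":0,"fingers":1},{"dx":0,"dy":0,"dz":1.5,"twist":0,"fingers":1},{"dx":0,"dy":0,"dz":1.5,"twist":0,"fingers":1},{"dx":0,"dy":0,"dz":1.5,"twist":0,"fingers":1}]'

```text
clock: 10.15
eef_pos: [0.5291, 0.0688, 0.0598]
tool_rot: [0.15, 0.989, 0.0, -0.0]
ft_force: [0.6, 1.5, -0.4]
grip_width: 0.0004
grasp_force: 0.0
```

```bash
python3 avg.py
```

```text
[0.05 0.19 0.09] [0.5  0.35 0.44] [0.52915516 0.06878903 0.05980352]
```

No contact yet at 59.8.

Request:
carry_out --plan '[{"dx":0,"dy":0,"dz":0.7,"twist":0,"fingers":1},{"dx":0,"dy":0,"dz":1.5,"twist":0,"fingers":1},{"dx":0,"dy":0,"dz":1.5,"twist":0,"fingers":1},{"dx":0,"dy":0,"dz":1.5,"twist":0,"fingers":1},{"dx":0,"dy":0,"dz":1.5,"twist":0,"fingers":1}]'

```text
clock: 11.17
eef_pos: [0.5291, 0.0688, 0.0583]
tool_rot: [0.15, 0.989, -0.0, -0.0]
ft_force: [0.1, -0.6, 0.1]
grip_width: -0.0002
grasp_force: 0.0
```

Request:
carry_out --plan '[{"dx":0,"dy":0,"dz":0.7,"twist":0,"fingers":1},{"dx":0,"dy":0,"dz":1.5,"twist":0,"fingers":1},{"dx":0,"dy":0,"dz":1.5,"twist":0,"fingers":1},{"dx":0,"dy":0,"dz":1.5,"twist":0,"fingers":1},{"dx":0,"dy":0,"dz":1.5,"twist":0,"fingers":1}]'

```text
clock: 11.58
eef_pos: [0.5292, 0.0688, 0.0572]
tool_rot: [0.15, 0.989, 0.0, 0.0]
ft_force: [-0.9, -0.2, 4.7]
grip_width: 0.0
grasp_force: 2.2
```

```bash
python3 avg.py
```

```text
[-1.43 -0.36  4.85] [0.47 0.56 0.65] [0.52922574 0.06881154 0.05691212]
```

Lid 3 is sound too (4.9 N over about 1.3 mm). On to lid 4.

Request:
carry_out --plan '[{"dx":0,"dy":0,"dz":-10,"twist":0,"fingers":1},{"dx":0,"dy":-25,"dz":-22,"twist":0,"fingers":1},{"dx":0,"dy":-60,"dz":-24,"twist":0,"fingers":1},{"dx":0,"dy":-95,"dz":-24,"twist":0,"fingers":1},{"dx":0,"dy":-130,"dz":-24,"twist":0,"fingers":1}]'

```text
clock: 12.6
eef_pos: [0.4906, -0.0563, 0.0813]
tool_rot: [0.149, 0.989, -0.0, 0.001]
ft_force: [0.4, -0.8, -0.2]
grip_width: 0.0005
grasp_force: 0.0
```

Request:
carry_out --plan '[{"dx":0,"dy":-25,"dz":0,"twist":0,"fingers":1},{"dx":0,"dy":-40,"dz":3,"twist":0,"fingers":1},{"dx":0,"dy":-40,"dz":6,"twist":0,"fingers":1},{"dx":0,"dy":-40,"dz":8,"twist":0,"fingers":1},{"dx":0,"dy":-40,"dz":8,"twist":0,"fingers":1}]'

```text
clock: 13.02
eef_pos: [0.4788, -0.0931, 0.0724]
tool_rot: [0.149, 0.989, 0.0, -0.0]
ft_force: [-0.7, 0.8, 0.2]
grip_width: -0.0
grasp_force: 0.0
```

```bash
python3 where.py 33 -85
```

```text
clock 13.0167 case xy [ 32.6 -84.6] z 72.36 F [-0.7   0.81  0.16] w -3.521568777206467e-05
tool x,y in case deg [np.float64(-180.0), np.float64(90.0)]
tool dx,dy [-0.4 -0.4 -0. ]
```

Request:
carry_out --plan '[{"dx":0,"dy":0,"dz":2,"twist":0,"fingers":1},{"dx":0,"dy":0,"dz":4,"twist":0,"fingers":1},{"dx":0,"dy":0,"dz":6,"twist":0,"fingers":1},{"dx":0,"dy":0,"dz":7,"twist":0,"fingers":1},{"dx":0,"dy":0,"dz":7,"twist":0,"fingers":1}]'

```text
clock: 13.43
eef_pos: [0.4787, -0.0931, 0.0654]
tool_rot: [0.149, 0.989, 0.0, -0.0]
ft_force: [0.9, 0.1, -0.5]
grip_width: 0.0002
grasp_force: 0.0
```

Request:
carry_out --plan '[{"dx":0,"dy":0,"dz":0.7,"twist":0,"fingers":1},{"dx":0,"dy":0,"dz":1.5,"twist":0,"fingers":1},{"dx":0,"dy":0,"dz":1.5,"twist":0,"fingers":1},{"dx":0,"dy":0,"dz":1.5,"twist":0,"fingers":1},{"dx":0,"dy":0,"dz":1.5,"twist":0,"fingers":1}]'

```text
clock: 13.85
eef_pos: [0.4789, -0.0937, 0.0644]
tool_rot: [0.15, 0.989, -0.0, 0.0]
ft_force: [-0.1, 0.3, 0.1]
grip_width: -0.0001
grasp_force: 0.0
```

```bash
python3 avg.py
```

```text
[-0.   -0.01  0.07] [0.31 0.48 0.47] [ 0.47888394 -0.09360022  0.06431312]
```

Request:
carry_out --plan '[{"dx":0,"dy":0,"dz":0.7,"twist":0,"fingers":1},{"dx":0,"dy":0,"dz":1.5,"twist":0,"fingers":1},{"dx":0,"dy":0,"dz":1.5,"twist":0,"fingers":1},{"dx":0,"dy":0,"dz":1.5,"twist":0,"fingers":1},{"dx":0,"dy":0,"dz":1.5,"twist":0,"fingers":1}]'

```text
clock: 14.87
eef_pos: [0.4788, -0.0936, 0.0628]
tool_rot: [0.15, 0.989, 0.0, -0.0]
ft_force: [-0.2, 0.4, -0.3]
grip_width: -0.0001
grasp_force: 0.0
```

```bash
python3 avg.py
```

```text
[-0.11  0.13 -0.05] [0.59 0.5  0.42] [ 0.478903   -0.09359955  0.06282402]
```

Request:
carry_out --plan '[{"dx":0,"dy":0,"dz":0.7,"twist":0,"fingers":1},{"dx":0,"dy":0,"dz":1.5,"twist":0,"fingers":1},{"dx":0,"dy":0,"dz":1.5,"twist":0,"fingers":1},{"dx":0,"dy":0,"dz":1.5,"twist":0,"fingers":1},{"dx":0,"dy":0,"dz":1.5,"twist":0,"fingers":1}]'

```text
clock: 15.88
eef_pos: [0.4789, -0.0936, 0.0613]
tool_rot: [0.15, 0.989, 0.0, -0.0]
ft_force: [-1.1, 0.2, 0.0]
grip_width: 0.0002
grasp_force: 0.0
```

```bash
python3 avg.py
```

```text
[0.12 0.24 0.07] [0.67 0.4  0.4 ] [ 0.47886129 -0.09360406  0.06131253]
```

Request:
carry_out --plan '[{"dx":0,"dy":0,"dz":0.7,"twist":0,"fingers":1},{"dx":0,"dy":0,"dz":1.5,"twist":0,"fingers":1},{"dx":0,"dy":0,"dz":1.5,"twist":0,"fingers":1},{"dx":0,"dy":0,"dz":1.5,"twist":0,"fingers":1},{"dx":0,"dy":0,"dz":1.5,"twist":0,"fingers":1}]'

```text
clock: 16.9
eef_pos: [0.4789, -0.0936, 0.0598]
tool_rot: [0.15, 0.989, -0.0, 0.0]
ft_force: [0.1, -0.5, -0.0]
grip_width: -0.0003
grasp_force: 0.1
```

```bash
python3 avg.py
```

```text
[0.22 0.14 0.25] [0.52 0.51 0.46] [ 0.47887195 -0.0936132   0.05981367]
```

Request:
carry_out --plan '[{"dx":0,"dy":0,"dz":0.7,"twist":0,"fingers":1},{"dx":0,"dy":0,"dz":1.5,"twist":0,"fingers":1},{"dx":0,"dy":0,"dz":1.5,"twist":0,"fingers":1},{"dx":0,"dy":0,"dz":1.5,"twist":0,"fingers":1},{"dx":0,"dy":0,"dz":1.5,"twist":0,"fingers":1}]'

```text
clock: 17.92
eef_pos: [0.4789, -0.0936, 0.0583]
tool_rot: [0.15, 0.989, -0.0, 0.0]
ft_force: [-0.1, -0.4, -0.1]
grip_width: -0.0003
grasp_force: 0.2
```

```bash
python3 avg.py
```

```text
[ 0.03 -0.14  0.38] [0.42 0.37 0.49] [ 0.47889947 -0.09360086  0.05832648]
```

Request:
carry_out --plan '[{"dx":0,"dy":0,"dz":0.7,"twist":0,"fingers":1},{"dx":0,"dy":0,"dz":1.5,"twist":0,"fingers":1},{"dx":0,"dy":0,"dz":1.5,"twist":0,"fingers":1},{"dx":0,"dy":0,"dz":1.5,"twist":0,"fingers":1},{"dx":0,"dy":0,"dz":1.5,"twist":0,"fingers":1}]'

```text
clock: 18.93
eef_pos: [0.4789, -0.0937, 0.057]
tool_rot: [0.15, 0.989, -0.0, 0.0]
ft_force: [-1.0, -0.8, 3.8]
grip_width: 0.0002
grasp_force: 1.8
```

```bash
python3 avg.py; python3 - <<'E'
from workcell import camera
import cv2
cv2.imwrite('pics/w4.png',camera('wrist')['image'][:,:,::-1])
E
```

```text
[-1.33 -0.42  4.56] [0.42 0.52 0.48] [ 0.47896863 -0.09363139  0.05692218]
```

View pics/w4.png

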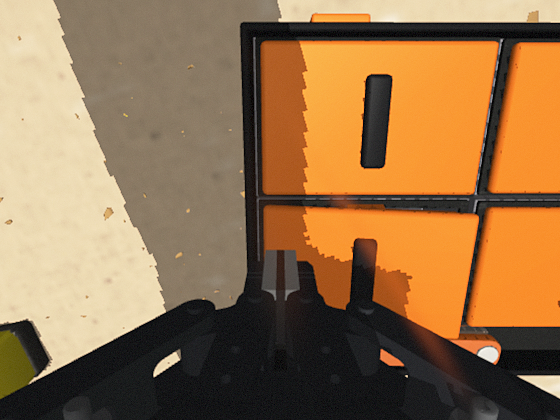

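Lid 4 moved about 2 to 3 mm at only 0.2–0.4 N before stopping. Its upper edge is tilted, from (262,205) to (478,212), while lid 2's lower edge stays level at row 195. So lid 4 looks like the one that rocks, and I'll check that lid 2 is sound.

Request:
carry_out --plan '[{"dx":0,"dy":0,"dz":-10,"twist":0,"fingers":1},{"dx":0,"dy":0,"dz":-20,"twist":0,"fingers":1},{"dx":22,"dy":0,"dz":-20,"twist":0,"fingers":1},{"dx":44,"dy":0,"dz":-20,"twist":0,"fingers":1},{"dx":66,"dy":0,"dz":-18,"twist":0,"fingers":1}]'

```text
clock: 20.0
eef_pos: [0.416, -0.0739, 0.0758]
tool_rot: [0.15, 0.989, 0.0, 0.001]
ft_force: [0.3, 0.2, -0.5]
grip_width: 0.0002
grasp_force: 0.0
```

Request:
carry_out --plan '[{"dx":0,"dy":0,"dz":2,"twist":0,"fingers":1},{"dx":0,"dy":0,"dz":4,"twist":0,"fingers":1},{"dx":0,"dy":0,"dz":7,"twist":0,"fingers":1},{"dx":0,"dy":0,"dz":9,"twist":0,"fingers":1},{"dx":0,"dy":0,"dz":9,"twist":0,"fingers":1}]'

```text
clock: 20.42
eef_pos: [0.4166, -0.0742, 0.0656]
tool_rot: [0.15, 0.989, 0.0, 0.0]
ft_force: [-0.4, 0.6, -0.2]
grip_width: -0.0
grasp_force: 0.0
```

```bash
python3 where.py -33 -85
```

```text
clock 20.4167 case xy [-32.3 -85. ] z 65.57 F [-0.35  0.57 -0.17] w -8.877809724748504e-06
tool x,y in case deg [np.float64(180.0), np.float64(90.0)]
tool dx,dy [ 0.7  0.  -0. ]
```

Request:
carry_out --plan '[{"dx":0,"dy":0,"dz":0.7,"twist":0,"fingers":1},{"dx":0,"dy":0,"dz":1.5,"twist":0,"fingers":1},{"dx":0,"dy":0,"dz":1.5,"twist":0,"fingers":1},{"dx":0,"dy":0,"dz":1.5,"twist":0,"fingers":1},{"dx":0,"dy":0,"dz":1.5,"twist":0,"fingers":1}]'

```text
clock: 20.83
eef_pos: [0.4159, -0.0741, 0.0643]
tool_rot: [0.15, 0.989, -0.0, -0.0]
ft_force: [1.1, -0.6, 0.2]
grip_width: 0.0001
grasp_force: 0.0
```

Request:
carry_out --plan '[{"dx":0,"dy":0,"dz":0.7,"twist":0,"fingers":1},{"dx":0,"dy":0,"dz":1.5,"twist":0,"fingers":1},{"dx":0,"dy":0,"dz":1.5,"twist":0,"fingers":1},{"dx":0,"dy":0,"dz":1.5,"twist":0,"fingers":1},{"dx":0,"dy":0,"dz":1.5,"twist":0,"fingers":1}]'

```text
clock: 21.25
eef_pos: [0.4158, -0.0741, 0.0628]
tool_rot: [0.15, 0.989, -0.0, 0.0]
ft_force: [0.8, -0.3, -0.3]
grip_width: 0.0
grasp_force: 0.0
```

Request:
carry_out --plan '[{"dx":0,"dy":0,"dz":0.7,"twist":0,"fingers":1},{"dx":0,"dy":0,"dz":1.5,"twist":0,"fingers":1},{"dx":0,"dy":0,"dz":1.5,"twist":0,"fingers":1},{"dx":0,"dy":0,"dz":1.5,"twist":0,"fingers":1},{"dx":0,"dy":0,"dz":1.5,"twist":0,"fingers":1}]'

```text
clock: 21.67
eef_pos: [0.4158, -0.0741, 0.0613]
tool_rot: [0.15, 0.989, 0.0, -0.0]
ft_force: [-0.0, -0.1, 0.2]
grip_width: -0.0003
grasp_force: 0.0
```

```bash
python3 avg.py
```

```text
[ 0.09  0.07 -0.09] [0.43 0.25 0.54] [ 0.41586949 -0.07410611  0.06132176]
```

Request:
carry_out --plan '[{"dx":0,"dy":0,"dz":0.7,"twist":0,"fingers":1},{"dx":0,"dy":0,"dz":1.5,"twist":0,"fingers":1},{"dx":0,"dy":0,"dz":1.5,"twist":0,"fingers":1},{"dx":0,"dy":0,"dz":1.5,"twist":0,"fingers":1},{"dx":0,"dy":0,"dz":1.5,"twist":0,"fingers":1}]'

```text
clock: 22.68
eef_pos: [0.4158, -0.0741, 0.0598]
tool_rot: [0.15, 0.989, 0.0, -0.0]
ft_force: [-0.2, -0.1, -0.4]
grip_width: -0.0002
grasp_force: 0.0
```

```bash
python3 avg.py
```

```text
[-0.32  0.22 -0.06] [0.46 0.44 0.46] [ 0.41583843 -0.07407892  0.05981719]
```

Request:
carry_out --plan '[{"dx":0,"dy":0,"dz":0.7,"twist":0,"fingers":1},{"dx":0,"dy":0,"dz":1.5,"twist":0,"fingers":1},{"dx":0,"dy":0,"dz":1.5,"twist":0,"fingers":1},{"dx":0,"dy":0,"dz":1.5,"twist":0,"fingers":1},{"dx":0,"dy":0,"dz":1.5,"twist":0,"fingers":1}]'

```text
clock: 23.7
eef_pos: [0.416, -0.0741, 0.0585]
tool_rot: [0.15, 0.989, -0.0, 0.0]
ft_force: [-1.0, 1.1, 3.6]
grip_width: 0.0004
grasp_force: 2.0
```

```bash
python3 avg.py
```

```text
[-0.65 -0.06  4.54] [0.41 0.56 0.51] [ 0.41596674 -0.07412675  0.05838135]
```

Lid 2 is sound, so lid 4 is the loose one. Moving over its middle rib.

Request:
carry_out --plan '[{"dx":0,"dy":0,"dz":-10,"twist":0,"fingers":1},{"dx":0,"dy":0,"dz":-22,"twist":0,"fingers":1},{"dx":-22,"dy":12,"dz":-22,"twist":0,"fingers":1},{"dx":-44,"dy":24,"dz":-22,"twist":0,"fingers":1},{"dx":-65,"dy":36,"dz":-20,"twist":0,"fingers":1}]'

```text
clock: 24.72
eef_pos: [0.4896, -0.0588, 0.0784]
tool_rot: [0.15, 0.989, 0.0, 0.0]
ft_force: [1.4, -1.0, -0.4]
grip_width: -0.0001
grasp_force: 0.0
```

Request:
carry_out --plan '[{"dx":0,"dy":0,"dz":1,"twist":0,"fingers":1},{"dx":0,"dy":0,"dz":3,"twist":0,"fingers":1},{"dx":0,"dy":0,"dz":5,"twist":0,"fingers":1},{"dx":0,"dy":0,"dz":7,"twist":0,"fingers":1},{"dx":0,"dy":0,"dz":7,"twist":0,"fingers":1}]'

```text
clock: 25.13
eef_pos: [0.4869, -0.059, 0.0705]
tool_rot: [0.15, 0.989, -0.0, -0.001]
ft_force: [-0.9, -0.2, 0.0]
grip_width: 0.0001
grasp_force: 0.0
```

```bash
python3 where.py 33 -49; python3 - <<'E'
from workcell import camera
import cv2
cv2.imwrite('pics/w5.png',camera('wrist')['image'][:,:,::-1])
E
```

```text
clock 25.1333 case xy [ 30.4 -49.6] z 70.49 F [-0.9  -0.23  0.04] w 0.00012782800324255024
tool x,y in case deg [np.float64(180.0), np.float64(90.0)]
tool dx,dy [-2.6  0.6 -0. ]
```

View pics/w5.png

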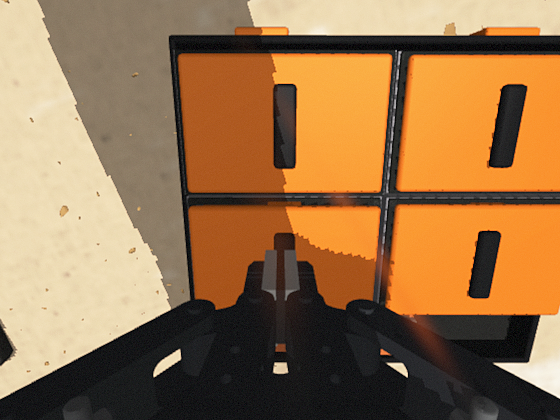

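The tips (283,255) sit on line with lid 4's rib (285,240), and the lid's edge is level again at row 206, which confirms the earlier rock. Pressing down.

Request:
carry_out --plan '[{"dx":-1,"dy":0.5,"dz":1,"twist":0,"fingers":1},{"dx":-2,"dy":0.5,"dz":2,"twist":0,"fingers":1},{"dx":-2,"dy":0.5,"dz":4,"twist":0,"fingers":1},{"dx":-2,"dy":0.5,"dz":4,"twist":0,"fingers":1},{"dx":-2,"dy":0.5,"dz":4,"twist":0,"fingers":1}]'

```text
clock: 25.6
eef_pos: [0.4905, -0.059, 0.0672]
tool_rot: [0.15, 0.989, 0.0, -0.0]
ft_force: [0.5, 0.4, -0.5]
grip_width: 0.0
grasp_force: 0.0
```

Request:
carry_out --plan '[{"dx":0,"dy":0,"dz":0.5,"twist":0,"fingers":1},{"dx":0,"dy":0,"dz":1,"twist":0,"fingers":1},{"dx":0,"dy":0,"dz":1.5,"twist":0,"fingers":1},{"dx":0,"dy":0,"dz":1.5,"twist":0,"fingers":1},{"dx":0,"dy":0,"dz":1.5,"twist":0,"fingers":1}]'

```text
clock: 26.02
eef_pos: [0.4906, -0.059, 0.0658]
tool_rot: [0.15, 0.989, 0.0, -0.0]
ft_force: [-0.6, 0.7, -0.1]
grip_width: 0.0003
grasp_force: 0.0
```

Request:
carry_out --plan '[{"dx":0,"dy":0,"dz":0.5,"twist":0,"fingers":1},{"dx":0,"dy":0,"dz":1,"twist":0,"fingers":1},{"dx":0,"dy":0,"dz":1.5,"twist":0,"fingers":1},{"dx":0,"dy":0,"dz":1.5,"twist":0,"fingers":1},{"dx":0,"dy":0,"dz":1.5,"twist":0,"fingers":1}]'

```text
clock: 26.43
eef_pos: [0.4908, -0.059, 0.0654]
tool_rot: [0.15, 0.989, 0.0, 0.0]
ft_force: [-2.7, 0.9, 7.9]
grip_width: 0.0002
grasp_force: 4.0
```

Request:
carry_out --plan '[{"dx":0,"dy":0,"dz":0.5,"twist":0,"fingers":1},{"dx":0,"dy":0,"dz":1,"twist":0,"fingers":1},{"dx":0,"dy":0,"dz":1.5,"twist":0,"fingers":1},{"dx":0,"dy":0,"dz":1.5,"twist":0,"fingers":1},{"dx":0,"dy":0,"dz":1.5,"twist":0,"fingers":1}]'

```text
clock: 26.85
eef_pos: [0.4908, -0.059, 0.0648]
tool_rot: [0.15, 0.989, 0.0, 0.001]
ft_force: [-4.6, 0.2, 13.4]
grip_width: -0.0002
grasp_force: 7.2
```

Request:
carry_out --plan '[{"dx":0,"dy":0,"dz":0.5,"twist":0,"fingers":1},{"dx":0,"dy":0,"dz":1,"twist":0,"fingers":1},{"dx":0,"dy":0,"dz":1.5,"twist":0,"fingers":1},{"dx":0,"dy":0,"dz":1.5,"twist":0,"fingers":1},{"dx":0,"dy":0,"dz":1.5,"twist":0,"fingers":1}]'

```text
clock: 27.27
eef_pos: [0.4908, -0.059, 0.0634]
tool_rot: [0.15, 0.989, 0.0, 0.001]
ft_force: [-5.4, 0.1, 14.9]
grip_width: -0.0
grasp_force: 7.5
```

Now sliding at about 15 N. Continuing.

Request:
carry_out --plan '[{"dx":0,"dy":0,"dz":0.5,"twist":0,"fingers":1},{"dx":0,"dy":0,"dz":1,"twist":0,"fingers":1},{"dx":0,"dy":0,"dz":1.5,"twist":0,"fingers":1},{"dx":0,"dy":0,"dz":2,"twist":0,"fingers":1},{"dx":0,"dy":0,"dz":2,"twist":0,"fingers":1}]'

```text
clock: 27.68
eef_pos: [0.4908, -0.059, 0.0614]
tool_rot: [0.15, 0.989, 0.0, 0.001]
ft_force: [-4.1, 0.2, 14.7]
grip_width: -0.0003
grasp_force: 7.5
```

Request:
carry_out --plan '[{"dx":0,"dy":0,"dz":0.5,"twist":0,"fingers":1},{"dx":0,"dy":0,"dz":1,"twist":0,"fingers":1},{"dx":0,"dy":0,"dz":1.5,"twist":0,"fingers":1},{"dx":0,"dy":0,"dz":1.5,"twist":0,"fingers":1},{"dx":0,"dy":0,"dz":1.5,"twist":0,"fingers":1}]'

```text
clock: 28.1
eef_pos: [0.4908, -0.059, 0.0603]
tool_rot: [0.15, 0.989, 0.0, 0.001]
ft_force: [-6.5, 1.3, 17.8]
grip_width: -0.0002
grasp_force: 8.9
```

Request:
carry_out --plan '[{"dx":0,"dy":0,"dz":0.4,"twist":0,"fingers":1},{"dx":0,"dy":0,"dz":0.8,"twist":0,"fingers":1},{"dx":0,"dy":0,"dz":0.8,"twist":0,"fingers":1},{"dx":0,"dy":0,"dz":0.8,"twist":0,"fingers":1},{"dx":0,"dy":0,"dz":0.8,"twist":0,"fingers":1}]'

```text
clock: 28.52
eef_pos: [0.4909, -0.059, 0.0602]
tool_rot: [0.15, 0.989, 0.0, 0.001]
ft_force: [-7.3, 0.9, 22.9]
grip_width: -0.0
grasp_force: 11.5
```

It has bottomed: the force rose to 23 N with no further travel. I'll retreat straight up and then check lid 4's end with a light press.

Request:
carry_out --plan '[{"dx":0,"dy":0,"dz":-4,"twist":0,"fingers":1},{"dx":0,"dy":0,"dz":-10,"twist":0,"fingers":1},{"dx":0,"dy":-12,"dz":-15,"twist":0,"fingers":1},{"dx":0,"dy":-24,"dz":-15,"twist":0,"fingers":1},{"dx":0,"dy":-36,"dz":-12,"twist":0,"fingers":1}]'

```text
clock: 28.93
eef_pos: [0.4802, -0.0948, 0.0695]
tool_rot: [0.149, 0.989, -0.0, 0.001]
ft_force: [-0.3, -0.3, 0.3]
grip_width: -0.0003
grasp_force: 0.0
```

Request:
carry_out --plan '[{"dx":0,"dy":0,"dz":3,"twist":0,"fingers":1},{"dx":0,"dy":0,"dz":7,"twist":0,"fingers":1},{"dx":0,"dy":0,"dz":10,"twist":0,"fingers":1},{"dx":0,"dy":0,"dz":11,"twist":0,"fingers":1},{"dx":0,"dy":0,"dz":11,"twist":0,"fingers":1}]'

```text
clock: 29.35
eef_pos: [0.4795, -0.0932, 0.0572]
tool_rot: [0.149, 0.989, 0.0, -0.001]
ft_force: [-0.3, 1.2, 0.9]
grip_width: -0.0003
grasp_force: 0.0
```

```bash
python3 avg.py; python3 where.py 33 -85
```

```text
[0.25 0.09 0.01] [0.5  0.63 0.26] [ 0.48001721 -0.09337741  0.05808505]
clock 29.95 case xy [ 33.9 -84.5] z 58.09 F [-0.01 -0.78  0.29] w 0.00028116563859284147
tool x,y in case deg [np.float64(-180.0), np.float64(90.0)]
tool dx,dy [ 0.9 -0.5 -0. ]
```

Request:
carry_out --plan '[{"dx":0,"dy":0,"dz":0.7,"twist":0,"fingers":1},{"dx":0,"dy":0,"dz":1.5,"twist":0,"fingers":1},{"dx":0,"dy":0,"dz":1.5,"twist":0,"fingers":1},{"dx":0,"dy":0,"dz":1.5,"twist":0,"fingers":1},{"dx":0,"dy":0,"dz":1.5,"twist":0,"fingers":1}]'

```text
clock: 30.37
eef_pos: [0.4801, -0.0935, 0.0567]
tool_rot: [0.15, 0.989, -0.0, 0.0]
ft_force: [-0.9, 0.2, 1.8]
grip_width: -0.0001
grasp_force: 0.7
```

Request:
carry_out --plan '[{"dx":0,"dy":0,"dz":0.5,"twist":0,"fingers":1},{"dx":0,"dy":0,"dz":1,"twist":0,"fingers":1},{"dx":0,"dy":0,"dz":1,"twist":0,"fingers":1},{"dx":0,"dy":0,"dz":1,"twist":0,"fingers":1},{"dx":0,"dy":0,"dz":1,"twist":0,"fingers":1}]'

```text
clock: 30.78
eef_pos: [0.4802, -0.0936, 0.056]
tool_rot: [0.15, 0.989, -0.0, 0.0]
ft_force: [-1.3, -0.6, 5.4]
grip_width: 0.0002
grasp_force: 2.6
```

Lid 4's end is now firm, so it no longer rocks. Retreating well clear.

Request:
carry_out --plan '[{"dx":0,"dy":0,"dz":-10,"twist":0,"fingers":1},{"dx":0,"dy":0,"dz":-35,"twist":0,"fingers":1},{"dx":0,"dy":0,"dz":-70,"twist":0,"fingers":1},{"dx":0,"dy":0,"dz":-105,"twist":0,"fingers":1},{"dx":0,"dy":0,"dz":-130,"twist":0,"fingers":1}]'

```text
clock: 31.2
eef_pos: [0.4806, -0.0934, 0.1888]
tool_rot: [0.15, 0.989, 0.0, 0.001]
ft_force: [1.1, -0.5, 0.1]
grip_width: -0.0
grasp_force: 0.0
```

Request:
carry_out --plan '[{"dx":10,"dy":0,"dz":-10,"twist":0,"fingers":1},{"dx":20,"dy":0,"dz":-10,"twist":0,"fingers":1},{"dx":20,"dy":0,"dz":-10,"twist":0,"fingers":1},{"dx":20,"dy":0,"dz":-10,"twist":0,"fingers":1},{"dx":20,"dy":0,"dz":-10,"twist":0,"fingers":1}]'

```text
clock: 31.62
eef_pos: [0.46, -0.0873, 0.1942]
tool_rot: [0.149, 0.989, 0.0, -0.001]
ft_force: [-0.1, -0.0, 0.2]
grip_width: -0.0
grasp_force: 0.0
```

```bash
python3 - <<'E'
from workcell import camera,job_done,bot
import cv2
cv2.imwrite('pics/end.png',camera('scene')['image'][:,:,::-1]); print(bot.get_obs()['eef_pos'],bot.get_obs()['joint_vel'])
E
```

```text
[ 0.46019974 -0.08734476  0.19417797] [-0.0021861   0.00618555  0.01083407  0.00434532  0.00050618 -0.00105896]
```

View pics/end.png

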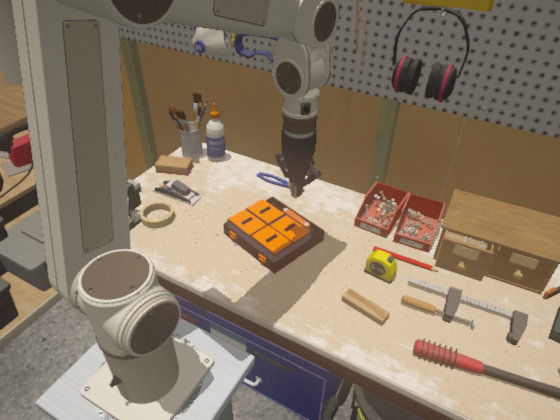

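The gripper (298,185) is well clear above the case, and everything else lies where it was.

```bash
python3 -c "
from workcell import job_done
print(job_done())"
```

```text
the job is handed in; nothing more can be done
None
```

The loose lid was lid 4 (far right): it rocked under a light end press, was pressed home on its rib with up to 23 N, and no longer rocks; the three sound lids saw only about 5 N each, nothing else was touched, and the job is handed in (no verdict was shown).

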